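# Load the fuller eyelet tin into the press

### The job

The two look-alike closed tins hold different amounts of eyelets: tell by the load on the arm when you lift them which is the heavier, then push it gently fully home in the eyelet press's loading bay so that it sinks with the yellow pan, and stand the lighter one in the green refill tray. Decide by lifting, never by leaving the lighter tin standing in the bay; handle the tins upright and without knocks, and leave the other things where they are.

Things in the scene. Friction and masses are not known exactly. Their poses are not given: they have to be found in the camera images.
- tin_a: closed square tin, bare metal with a paper band, blue-rimmed lid with a brass disc; 58 x 58 mm, 84 mm tall; origin at the centre of its underside, z up, x and y square to its sides. Its load is hidden; either tin can be the heavier, by 200 g or more; each weighs under 0.8 kg
- tin_b: the other tin, the same in looks and size
- bay: loading bay of the green eyelet press, fixed; origin on the table under the centre of the yellow pan, x towards the red end stop, y to the left towards the press (265 mm tall, from y = 155 mm). Green side walls 36 mm high stand 62 mm apart (y = +-31) from x = -50 mm to the stop and flare to 91 mm apart at x = -120 mm. Open above and at the mouth (-x)
- bay_mouth (a point): point on the bay's level steel lead-in floor at its mouth, 14 mm above the table, at x = -95 mm of the bay, between the flared walls: stand a tin here and slide it +x to the stop. The floor runs from x = -135 to -30.5 mm, where the pan's pocket begins
- bay_stop (a point): centre of the red end stop's face, at the bay's x = +30.5 mm, 14 mm above the table; the stop is 66 mm high. The pocket before it is only 3 mm longer than a tin: a tin clears the lead-in's edge and sinks only when against the stop or less than 3 mm off it
- pan (a joint): drop of the yellow 60 x 61 mm pan in m: 0 up, its top then 13 mm above the table, 1 mm below the lead-in floor; 0.006 fully down. Its spring holds it up against less than 5.3 N; the heavier tin's weight alone takes it fully down, the lighter's does not move it
- tray: green open refill tray, 130 x 130 mm, walls 5 mm thick and 30 mm high, floor 5 mm thick; fixed; origin at the centre of its underside
- cone_red: red thread cone, 58 mm across, 100 mm tall, standing; origin at its foot
- cone_black: black thread cone, same size; origin at its foot
- hammer: hammer lying across the table, 240 mm long; origin on its length, at its underside
- driver: screwdriver lying across the table, 170 mm long; origin on its length, at its underside
- glue: orange-banded can, 68 mm across, 100 mm tall; origin at its foot
- cup: grey cup, 64 mm across, 75 mm tall; origin at its foot

How it is judged:
By the outcome, as a careful person would: the job done as asked, in the order asked, and still so for the second after the job is handed in, with the robot touching nothing.
It also fails if it takes over 72 s, if anything falls off the work surface, if the arm or the gripper's body presses on something with over 40 N, if the wrist force passes 120 N, or if a joint passes its speed limit or range.

### The arm

A 6-joint arm with a two-finger parallel gripper is mounted at the origin on the work surface. World frame = base frame: x ahead of the robot, y to its left, z up, the work surface at z = 0. Lengths are in m, angles in rad, forces in N, time in s.
With the tool pointing down it reaches from about 0.35 to 0.975 m from the base axis. Payload 17.4 kg.
Tool frame: the origin (TCP) lies between the finger pads; the fingertips stand 25 mm ahead of it and the grasp point (between the pads) lies 6 mm ahead of it; z points along the fingers, y is the line along which they close (so a half turn about z gives the same grasp; the last joint's range is limited). The gripper opens to 85 mm and grips with 20 to 120 N. Pads are 22 mm wide; open, the fingers measure 114 mm over their backs; the gripper's body (76 mm by 85 mm) begins 54 mm behind the grasp point. The pads swing forward as they close: fully open they stand 13 mm farther back than shut.
Start: joints at [1.294, 0.116, 1.442, -0, 1.584, -0.038], TCP at [0.16, 0.656, 0.256] pointing down, gripper open.
Joint ranges: [-2.83, 2.83], [-0.83, 2.19], [0.07, 2.5], [-1.14, 4.28], [0.01, 3], [-2.97, 2.97]. Speed limits (rad/s): [1.89, 1.89, 2.22, 3.14, 3.14, 3.14].

### API

Orientations are given as a rotation vector (axis times angle).
In Python, from cell import robot gives the robot as it stands. The module is installed in compiled form; this text tells all that it offers. Calls block until the motion is done:
- robot.goto(position, orientation): joint-space move of the TCP to a pose.
- robot.move_linear(position, rot=None, speed=0.15): straight line of the TCP; rot=None keeps the orientation; speed is the mean speed in m/s.
- robot.movej(angles): joint-space move.
- robot.grip(opening): finger opening in m; the grip force is fixed at half the most; returns when the fingers have stopped.
- robot.sleep(seconds).
- robot.ik(position, orientation): joint angles nearest the present ones, or None.
- robot.get_image(name): name is "scene" or "top" or "wrist"; returns the picture (400x640x3 uint8, red, green, blue); there is no depth.
- robot.calibration(name): a dict with "mtx" (3x3 intrinsics, pixels), "extrinsics" (4x4, takes a point from world to camera coordinates). Camera axes: x right, y up, looking along -z (the intrinsics and any distortion apply to the point x, -y, -z); pixel columns grow to the right and rows downward; lengths in m; the calibration is good to about 2 mm. A picture is of the moment at which its call begins: read the wrist's pose just before it. calibration takes no time and is no camera call; for the wrist camera it gives the pose at the moment of the call.
A pose or a line that the arm cannot do raises robot.IKError and nothing moves.
- robot.sign_off(): hands the job in; it is judged then, once.
Readings, each from a call of its own:
- robot.current_time_s(): time.
- robot.current_joint_pos(): joint angles.
- robot.current_dq(): joint speeds.
- robot.current_tau(): joint torques, N m.
- robot.current_eef_pos(): TCP position.
- robot.current_tool_rot(): TCP orientation.
- robot.current_contact_force(): force on the tool from outside, world axes, zero at the start.
- robot.current_wrist_torque(): the same for the moment, N m.
- robot.current_width(): finger opening in m.
- robot.current_grip_force(): force on a finger pad.
Only numpy, scipy, OpenCV 4.12 (cv2) and the standard library are available. Lean on these libraries where they do the work, as an engineer would, in place of code of your own. Each camera call takes 0.05 s, during which the arm holds its last target. There are 200 camera calls.

## Working session

There is one attempt and no reset: what is moved stays moved. The work goes in short steps, each a Python script; the robot and the scene stay as the last script left them, time stands still between calls to the robot, and variables do not carry over. Pictures are saved under pics/ and viewed, at most 10 in all, crops included, and the job is handed in when it is done.

```bash
mkdir -p pics; cat > h.py <<'E'
import numpy as np, cv2
from cell import robot
def cap(n,f):
    c=robot.calibration(n); im=robot.get_image(n); cv2.imwrite(f'pics/{f}.png',im[:,:,::-1]); return im,c
def ray(c,u,v):
    K=np.array(c['mtx']);E=np.array(c['extrinsics'])
    d=np.linalg.inv(K)@[u,v,1]; d=np.array([d[0],-d[1],-d[2]])
    R=E[:3,:3]; return -R.T@E[:3,3], R.T@d
def onz(c,u,v,z):
    o,d=ray(c,u,v); return o+d*(z-o[2])/d[2]
def proj(c,p):
    E=np.array(c['extrinsics']); q=E[:3,:3]@np.array(p)+E[:3,3]
    w=np.array(c['mtx'])@[q[0],-q[1],-q[2]]; return w[:2]/w[2]
E
python3 - <<'E'
from h import *
import pickle
for n in('top','scene'):
    im,c=cap(n,n+'0'); print(n,{k:(np.round(v,4).tolist() if hasattr(v,'__len__') else v) for k,v in c.items()})
    pickle.dump(c,open(n+'.pkl','wb'))
print(robot.current_time_s(),robot.current_contact_force(),robot.current_tool_rot(),robot.current_width())
E
```

```text
top {'mtx': [[397.6659, 0.0, 317.1571], [0.0, 397.6659, 193.1478], [0.0, 0.0, 1.0]], 'extrinsics': [[-0.0022, -1.0, 0.0017, -0.0405], [0.9896, -0.0019, 0.1436, -0.5831], [-0.1436, 0.002, 0.9896, -1.0144], [0.0, 0.0, 0.0, 1.0]]}
scene {'mtx': [[388.1535, 0.0, 312.451], [0.0, 388.1535, 200.1469], [0.0, 0.0, 1.0]], 'extrinsics': [[0.8786, 0.4775, 0.0017, -0.4821], [-0.35, 0.6416, 0.6826, 0.2035], [0.3248, -0.6003, 0.7308, -1.1832], [0.0, 0.0, 0.0, 1.0]]}
0.1 [ 0.2389869  -0.41874151 -0.65596245] [-3.74124872e-01 -3.11907830e+00  1.55716928e-03] 0.08528513880015151
```

View pics/top0.png

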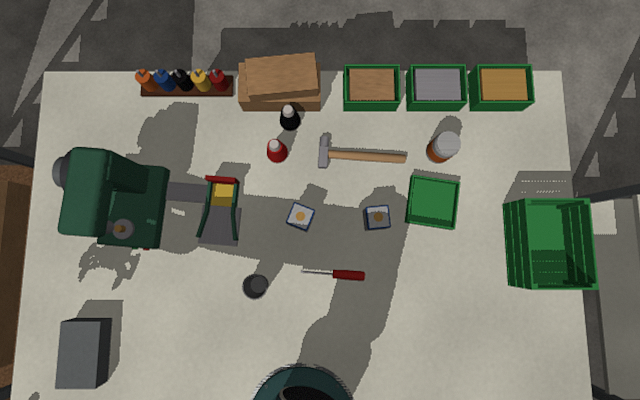

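View pics/scene0.png

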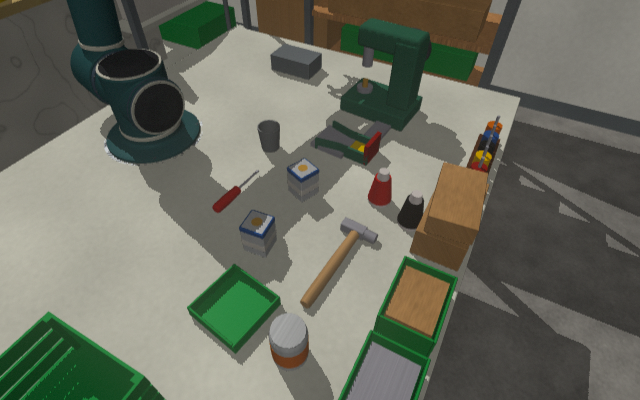

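The top view shows the tins at about (300,216) and (377,217), the tray at (433,202), the bay at (220,210) with its mouth towards the robot, and the pan at (224,188). The cones are at (277,150) and (290,117), the hammer at (360,153), the driver at (340,273), the cup at (255,286) and the glue at (442,148). The scene view agrees. Next I'll make coarse estimates.

```bash
python3 - <<'E'
from h import *
import pickle
c=pickle.load(open('top.pkl','rb')); im=cv2.imread('pics/top0.png'); hsv=cv2.cvtColor(im,cv2.COLOR_BGR2HSV)
def pts(lo,hi,box,z,name):
    m=cv2.inRange(hsv,lo,hi); k=np.zeros_like(m); x0,y0,x1,y1=box; k[y0:y1,x0:x1]=m[y0:y1,x0:x1]
    v,u=np.nonzero(k); 
    P=np.array([onz(c,a,b,z)[:2] for a,b in zip(u,v)],np.float32)
    r=cv2.minAreaRect(P); print(name,len(u),np.round(r[0],4),np.round(r[1],4),round(r[2],1), np.round(cv2.boxPoints(r),3).tolist()); return P
pts((100,90,40),(130,255,255),(280,195,325,235),.084,'tinL')
pts((100,90,40),(130,255,255),(355,195,398,235),.084,'tinR')
pts((50,100,40),(75,255,255),(400,165,465,235),.03,'tray')
pts((20,120,80),(35,255,255),(200,170,245,215),.013,'pan')
pts((0,130,60),(8,255,255),(195,165,245,190),.075,'stop')
for n,u,v,z in(('cup',255,283,.07),('coneR',277,143,.1),('coneB',291,109,.1),('wallL',202,207,.05),('wallL2',199,240,.05),('wallR',240,207,.05),('wallR2',241,240,.05),('drvL',302,270,.01),('drvR',365,275,.01),('hamL',324,150,.01),('hamR',406,157,.01)): print(n,np.round(onz(c,u,v,z),3))
print(proj(c,[.16,.656,.256]), np.round(robot.calibration('wrist')['extrinsics'],3).tolist())
# candidate inspection poses
for p in([.5,-.05,.4],[.5,.2,.4],[.5,.3,.4]): print(p, robot.ik(p,[np.pi,0,0]), robot.ik(p,[0,np.pi,0]), robot.ik(p,[2.221,2.221,0]))
E
```

```text
tinL 93 [0.5188 0.0018] [0.0583 0.0573] 68.2 [[0.48100000619888306, -0.014999999664723873], [0.5350000262260437, -0.035999998450279236], [0.5559999942779541, 0.017999999225139618], [0.503000020980835, 0.03999999910593033]]
tinR 89 [ 0.5162 -0.194 ] [0.0579 0.0593] 5.6 [[0.48500001430511475, -0.16699999570846558], [0.49000000953674316, -0.22599999606609344], [0.5479999780654907, -0.22100000083446503], [0.5419999957084656, -0.16200000047683716]]
tray 2297 [ 0.5616 -0.3495] [0.1327 0.1301] 80.9 [[0.4869999885559082, -0.4050000011920929], [0.6150000095367432, -0.42500001192092896], [0.6359999775886536, -0.2939999997615814], [0.5080000162124634, -0.27399998903274536]]
pan 448 [0.5845 0.2179] [0.0558 0.0605] 85.0 [[0.5519999861717224, 0.19300000369548798], [0.6119999885559082, 0.18700000643730164], [0.6169999837875366, 0.24300000071525574], [0.5569999814033508, 0.24799999594688416]]
stop 164 [0.6149 0.2107] [0.0762 0.0172] 85.1 [[0.6029999852180481, 0.17299999296665192], [0.6200000047683716, 0.1720000058412552], [0.6269999742507935, 0.24799999594688416], [0.6100000143051147, 0.248999997973
[... 662 characters left out ...]
5885e-01  1.56786405e+00 -3.83596725e-04
  1.83368190e+00 -1.50341756e-01]
[0.5, 0.2, 0.4] [ 3.33136352e-01 -1.81979518e-01  1.50213886e+00 -4.44089210e-16
  1.82143331e+00  1.90393268e+00] [ 3.33136352e-01 -1.81979518e-01  1.50213886e+00 -4.44089210e-16
  1.82143331e+00 -1.23765997e+00] [ 3.33412725e-01 -1.82120505e-01  1.50226104e+00 -5.79714152e-04
  1.82117940e+00  3.33269010e-01]
[0.5, 0.3, 0.4] [ 4.96673409e-01 -8.54974904e-02  1.41516954e+00 -4.44089210e-16
  1.81192060e+00  2.06746974e+00] [ 4.96673409e-01 -8.54974904e-02  1.41516954e+00 -4.44089210e-16
  1.81192060e+00 -1.07412292e+00] [ 4.96945378e-01 -8.55842229e-02  1.41525088e+00 -6.16342780e-04
  1.81174835e+00  4.96798249e-01]
```

```bash
cat >> h.py <<'E'
def rot(deg): # tool down, tool y at world angle 90+deg
    a=np.radians(deg)/2; return np.pi*np.array([-np.sin(a),np.cos(a),0])
E
python3 - <<'E'
from h import *
import pickle
robot.goto([.16,.5,.40],rot(-14)); print(robot.current_time_s())
robot.goto([.41,.21,.30],rot(-5)); robot.sleep(.2)
im,c=cap('wrist','w_bay'); pickle.dump(c,open('wb.pkl','wb')); print(robot.current_time_s())
robot.goto([.41,-.09,.30],rot(-5)); robot.sleep(.2)
im,c=cap('wrist','w_tin'); pickle.dump(c,open('wt.pkl','wb')); print(robot.current_time_s(),robot.current_contact_force(),robot.current_eef_pos())
print(c['mtx'])
a=cv2.imread('pics/w_bay.png'); b=cv2.imread('pics/w_tin.png')
E
```

```text
0.9583
2.675
4.075 [ 0.2416965  -0.37668528 -0.87779331] [ 0.41022714 -0.08928368  0.2999822 ]
[[312.66761499   0.         321.66934663]
 [  0.         312.66761499 195.99226787]
 [  0.           0.           1.        ]]
```

View pics/w_bay.png

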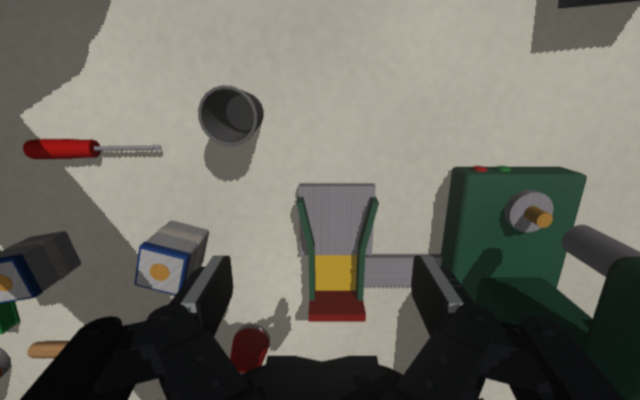

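View pics/w_tin.png

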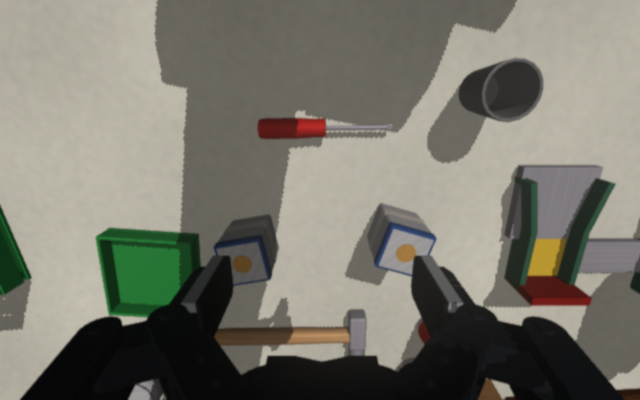

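The wrist bay view shows the yellow pan at (335,272), the red stop at (336,305) and the lead-in mouth at about (337,187). The tins view shows brass discs at (243,264) and (405,253), with nothing standing around either tin.

```bash
python3 - <<'E'
from h import *
import pickle
def load(f,c): 
    im=cv2.imread(f'pics/{f}.png'); return cv2.cvtColor(im,cv2.COLOR_BGR2HSV),pickle.load(open(c,'rb'))
def pts(hsv,c,lo,hi,box,z,name):
    m=cv2.inRange(hsv,lo,hi); k=np.zeros_like(m); x0,y0,x1,y1=box; k[y0:y1,x0:x1]=m[y0:y1,x0:x1]
    v,u=np.nonzero(k); P=np.array([onz(c,a,b,z)[:2] for a,b in zip(u,v)],np.float32)
    r=cv2.minAreaRect(P); print(name,len(u),'mean',np.round(P.mean(0),4),np.round(r[0],4),np.round(r[1],4),round(r[2],1)); return u,v,P
T,ct=load('w_tin','wt.pkl'); B,cb=load('w_bay','wb.pkl')
print(T[264,243],T[253,405],B[272,335],B[305,336],T[246,243],B[215,335])
for n,b in(('R',(210,225,280,290)),('L',(370,225,440,280))):
    pts(T,ct,(10,90,60),(28,255,255),b,.084,'disc'+n); pts(T,ct,(100,90,40),(130,255,255),b,.084,'rim'+n)
pts(B,cb,(10,90,60),(28,255,255),(140,250,180,290),.084,'discL_b')
for z in(.013,.014):
  u,v,P=pts(B,cb,(20,120,80),(35,255,255),(300,240,370,300),z,'pan')
for vv in range(v.min(),v.max()+1,4):
    s=u[v==vv]; 
    if len(s): print(vv,s.min(),s.max(),np.round(onz(cb,s.min()-.5,vv,.013)[:2],4),np.round(onz(cb,s.max()+.5,vv,.013)[:2],4))
for uu in(322,336,350):
    s=v[u==uu]; print('front edge',uu,s.min(),np.round(onz(cb,uu,s.min()-.5,.0135)[:2],4))
u,v,P=pts(B,cb,(0,130,60),(8,255,255),(295,280,375,330),.066,'stop.066')
pts(B,cb,(0,130,60),(8,255,255),(295,280,375,330),.08,'stop.08'); 
for uu in(318,336,354):
    s=v[u==uu]; print('red',uu,s.min(),s.max())
m=((B[:,:,1]<60)&(B[:,:,2]>60)).astype(np.uint8)
for vv in(200,210,220,230,240,248): 
    g=cv2.inRange(B,(50,60,20),(95,255,255))[vv,285:395]; x=np.nonzero(g)[0]+285; l=x[x<336];r=x[x>336]
    print('walls',vv,l.min(),l.max(),r.min(),r.max(),np.round(onz(cb,l.max()+.5,vv,.014)[:2],4),np.round(onz(cb,r.min()-.5,vv,.014)[:2],4))
E
```

```text
[ 18 153  90] [ 18 153 162] [ 22 186 169] [  3 166  72] [15  6 86] [162  11 117]
discR 260 mean [ 0.5179 -0.1956] [ 0.5179 -0.1956] [0.0218 0.023 ] 40.8
rimR 296 mean [ 0.4966 -0.1867] [ 0.5138 -0.1944] [0.0572 0.0571] 4.6
discL 273 mean [0.5202 0.0021] [0.5203 0.002 ] [0.0232 0.0214] 85.1
rimL 344 mean [ 0.4993 -0.0043] [ 0.5011 -0.0066] [0.0423 0.0759] 23.6
discL_b 257 mean [0.5199 0.0016] [0.52   0.0014] [0.0218 0.023 ] 76.3
pan 1433 mean [0.5832 0.2153] [0.5844 0.2155] [0.0602 0.0595] 85.1
pan 1433 mean [0.5825 0.2153] [0.5838 0.2155] [0.06   0.0593] 85.1
255 316 355 [0.5523 0.1892] [0.5573 0.2471]
259 315 355 [0.5587 0.1871] [0.5639 0.2468]
263 315 355 [0.5653 0.1865] [0.5705 0.2465]
267 315 355 [0.572  0.1859] [0.5772 0.2461]
271 315 355 [0.5787 0.1853] [0.5839 0.2458]
275 315 355 [0.5854 0.1846] [0.5907 0.2454]
279 315 355 [0.5923 0.184 ] [0.5976 0.245 ]
283 315 355 [0.5992 0.1834] [0.6045 0.2447]
287 315 354 [0.6061 0.1827] [0.6113 0.2428]
front edge 322 255 [0.552  0.1987]
front edge 336 255 [0.5538 0.2189]
front edge 350 255 [0.5555 0.2392]
stop.066 1452 mean [0.6038 0.2129] [0.6025 0.2142] [0.075  0.0447] 85.1
stop.08 1452 mean [0.5929 0.213 ] [0.5917 0.2143] [0.072  0.0429] 85.1
red 318 292 320
red 336 292 320
red 354 295 320
walls 200 299 299 373 375 [0.4659 0.1753] [0.4745 0.2746]
walls 210 299 304 371 375 [0.481  0.1806] [0.4888 0.2713]
walls 220 301 307 368 372 [0.4962 0.1832] [0.5034 0.2666]
walls 230 304 309 365 370 [0.5116 0.1845] [0.5183 0.2618]
walls 240 306 312 362 367 [0.5275 0.1872] [0.5335 0.2568]
walls 248 308 313 360 365 [0.5403 0.1874] [0.546  0.2534]
```

```bash
cat >> h.py <<'E'
def F(n=15):
    a=[]
    for _ in range(n): a.append(robot.current_contact_force()); robot.sleep(.02)
    return np.mean(a,0)
TIN={'R':(np.array([.5179,-.1956]),4.8),'L':(np.array([.5200,.0018]),-21.8)}
def pick(k,zg=.064):
    p,y=TIN[k]
    robot.goto([*p,.17],rot(y)); robot.sleep(.2); t=F()
    robot.move_linear([*p,zg],speed=.1); robot.grip(.05); w=robot.current_width()
    robot.move_linear([*p,zg+.05],speed=.06); robot.sleep(.4); f=F()
    print(k,'width',w,'grip',robot.current_grip_force(),'dF',np.round(f-t,2),'torque',np.round(robot.current_wrist_torque(),2),'t',robot.current_time_s()); return t,f
def putback(k,zg=.064):
    p,y=TIN[k]
    robot.move_linear([*p,zg+.004],speed=.06); robot.move_linear([*p,zg+.0003],speed=.01); robot.grip(.085)
    robot.move_linear([*p,.17],speed=.12)
E
python3 - <<'E'
from h import *
pick('R'); putback('R'); pick('L')
c=robot.calibration('wrist'); cap('wrist','lift')
print(robot.current_time_s(),robot.current_eef_pos())
E
```

```text
R width 0.057366182459028525 grip 65.24254091084003 dF [ 0.14  0.01 -6.98] torque [-0.01 -0.02  0.01] t 8.5583
L width 0.05734278101942116 grip 64.79952737689018 dF [ 0.02 -0.32 -3.92] torque [ 0.04 -0.03 -0.03] t 15.8833
15.9333 [0.52002419 0.00178201 0.11402033]
```

View pics/lift.png

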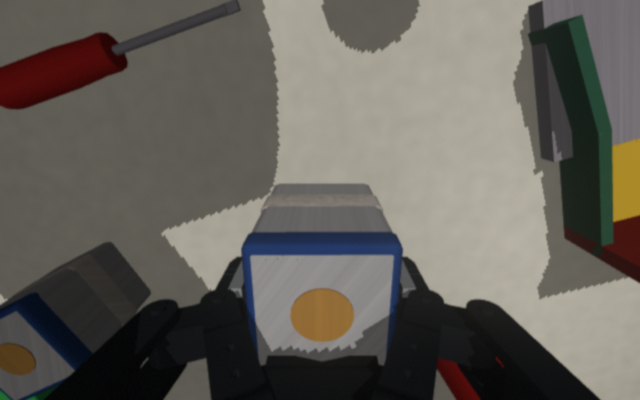

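Tin R is the heavier (7.0 N against 3.9 N). I'll put L back and take R to the bay mouth.

```bash
cat >> h.py <<'E'
BO=np.array([.584,.2155]);BY=-4.95;_a=np.radians(BY)
ex=np.array([np.cos(_a),np.sin(_a)]);ey=np.array([-np.sin(_a),np.cos(_a)])
def bay(x,y=0): return BO+x*ex+y*ey
def fb(f): return np.array([f[:2]@ex,f[:2]@ey,f[2]])
E
python3 - <<'E'
from h import *
putback('L'); pick('R')
p,y=TIN['R']
robot.move_linear([*p,.20],speed=.15)
m=bay(-.095)
robot.goto([*m,.20],rot(BY)); robot.sleep(.2)
c=robot.calibration('wrist'); im=robot.get_image('wrist'); e=robot.current_eef_pos()
h=cv2.cvtColor(im,cv2.COLOR_RGB2HSV); k=cv2.inRange(h,(10,90,50),(28,255,255)); k[:,:240]=0;k[:,400:]=0;k[:260]=0
v,u=np.nonzero(k); P=onz(c,u.mean(),v.mean(),e[2]-.064+.084); d=P[:2]-np.array(e)[:2]; print('disc off bay x,y',d@ex,d@ey,u.mean(),v.mean(),len(u))
f0=F(); print('air',fb(f0))
robot.move_linear([*m,.084],speed=.1); robot.sleep(.2)
for z in np.arange(.081,.0755,-.0005):
    robot.move_linear([*m,z],speed=.02); robot.sleep(.1); f=F(6)
    if f[2]-f0[2]>1.5: break
print('contact z',z,fb(f-f0),robot.current_time_s())
cv2.imwrite('pics/mouth.png',robot.get_image('wrist')[:,:,::-1])
E
```

```text
R width 0.057635767205188516 grip 65.26153072714806 dF [ 0.39  0.01 -7.04] torque [-0.03  0.03  0.04] t 23.2667
disc off bay x,y -0.0005485750649287115 -0.00033527390068857534 321.71992409867175 314.8876660341556 2635
air [ 0.07655864 -0.04634067 -7.0180267 ]
contact z 0.0785 [-0.24780424 -0.18095334  4.50758534] 30.3
```

View pics/mouth.png

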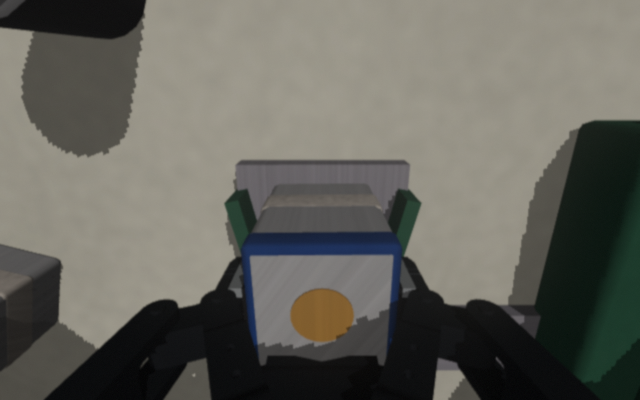

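The tin stands centred in the mouth, with the floor edges at columns 236 and 409 and the disc at 322. Now I'll slide it in while watching the forces.

```bash
python3 - <<'E'
from h import *
z=.0786; air=np.array([.077,-.046,-7.02]); y=0.
def st(x,s=.04,n=4,zz=None):
    robot.move_linear([*bay(x,y),zz or z],speed=s); robot.sleep(.06); return fb(F(n))-air
ok=True
for x in[-.08,-.065,-.055,-.047,-.04,-.03,-.02,-.01,-.004]:
    f=st(x); print(x,np.round(f,1),end=' ')
    if abs(f[1])>2.5: y+=np.sign(f[1])*.0007; print('y->',y)
    if f[0]<-8 or abs(f[1])>12: ok=False; break
print(ok,robot.current_time_s())
if ok:
    for x in np.arange(-.002,.0071,.001):
        f=st(x,.015); print(round(x,4),np.round(f,1),end=' ')
        if f[0]<-5: break
    print('stop at',x,y,robot.current_time_s())
E
```

```text
-0.08 [2.6 0.7 4.8] -0.065 [2.8 1.6 7.2] -0.055 [1.6 1.4 9. ] -0.047 [-1.6  1.1 11.6] -0.04 [-2.6  0.9 12.3] -0.03 [-2.9  0.5 11.9] -0.02 [-2.5 -0.2  9. ] -0.01 [ 1.7 -0.1  2.2] -0.004 [ 0.  -0.2  0. ] True 35.1
-0.002 [-0.1  0.1  0.1] -0.001 [-0.4  0.5  0.1] 0.0 [-0.3  0.1  0.5] 0.001 [-0.3 -0.1  0.1] 0.002 [ 0.2 -0.2 -0.2] 0.003 [-6.4 -0.4  2.6] stop at 0.003 0.0 37.3833
```

```bash
python3 - <<'E'
from h import *
air=np.array([.077,-.046,-7.02]); x=.0024
for z in np.arange(.078,.0707,-.001):
    robot.move_linear([*bay(x),z],speed=.015); robot.sleep(.08); f=fb(F(5))-air; print(round(z,4),np.round(f,1),end=' ')
    if f[2]>9.5 : break
print(robot.current_time_s())
E
```

```text
0.078 [-1.   0.4  0.5] 0.077 [-3.7  0.3  5.5] 0.076 [-3.9  0.4  6.2] 0.075 [-3.7  0.4  5.8] 0.074 [-3.6  0.7  5.4] 0.073 [-4.2  1.2  5.5] 0.072 [-5.1  0.4  6.1] 0.071 [-8.8 -0.7 12.8] 40.7167
```

```bash
python3 - <<'E'
from h import *
x=.0024
robot.move_linear([*bay(x),.0713],speed=.01); robot.grip(.085); robot.move_linear([*bay(x),.19],speed=.12)
pick('L'); p,y=TIN['L']
robot.move_linear([*p,.20],speed=.15)
t=np.array([.5616,-.3495]); robot.goto([*t,.20],rot(-9)); robot.sleep(.15); f0=F(8)
im,c=cap('wrist','tray'); cap('scene','s1')
a=cv2.imread('pics/tray.png');b=cv2.imread('pics/s1.png')[90:290,120:440]
cv2.imwrite('pics/mix.png',np.vstack([cv2.resize(a,(480,300)),cv2.resize(b,(480,300))]))
print(robot.current_time_s(),f0)
E
```

```text
L width 0.05736682510746712 grip 64.73087534308434 dF [ 0.44 -0.4  -3.87] torque [ 0.02 -0.01 -0.01] t 47.0667
49.5083 [-0.11717297 -0.17324812 -3.88009836]
```

View pics/mix.png

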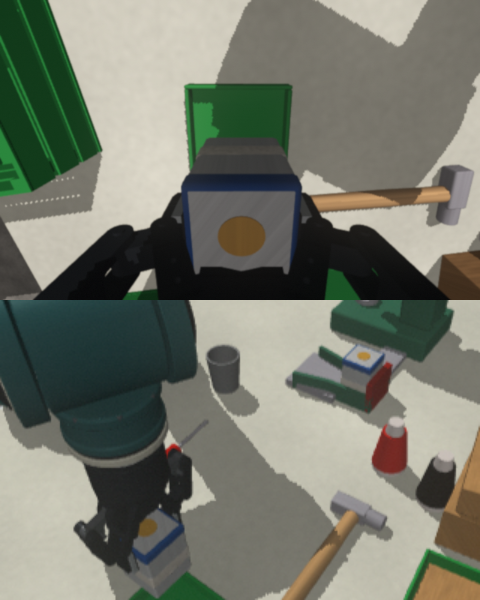

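The upper half shows tin L centred over the tray; the lower half shows tin R upright against the red stop. Now I'll lower L, then check the lid height in the bay.

```bash
python3 - <<'E'
from h import *
t=np.array([.5616,-.3495]); f0=F(6)
robot.move_linear([*t,.076],speed=.1); robot.sleep(.1)
for z in np.arange(.0715,.0665,-.0005):
    robot.move_linear([*t,z],speed=.015); robot.sleep(.08); f=F(4)
    if f[2]-f0[2]>1: break
print('z',z,f-f0); robot.grip(.085); robot.move_linear([*t,.20],speed=.12)
robot.goto([.41,-.0,.33],rot(-5)); robot.sleep(.2)
im,c=cap('wrist','w_end'); h=cv2.cvtColor(im,cv2.COLOR_RGB2HSV)
# lid disc in bay by two views (scene and wrist)
im2,c2=cap('scene','s_end'); h2=cv2.cvtColor(im2,cv2.COLOR_RGB2HSV)
def disc(h,c,g):
    k=cv2.inRange(h,(10,90,50),(28,255,255)); q=proj(c,g); n,l,s,ce=cv2.connectedComponentsWithStats(k)
    i=1+np.argmin(np.hypot(*(ce[1:]-q).T)); print('disc',q,ce[i],s[i,4]); return ray(c,*ce[i])
for g,zz in(([*bay(.0019),.091],0),([*t,.089],0)):
    (o1,d1),(o2,d2)=disc(h,c,g),disc(h2,c2,g)
    s=np.linalg.lstsq(np.c_[d1,-d2],o2-o1,rcond=None)[0]; print(g,(o1+d1*s[0]+o2+d2*s[1])/2)
print(robot.current_time_s())
cv2.imwrite('pics/mix2.png',np.vstack([cv2.resize(im[:,:,::-1],(480,300)),cv2.resize(im2[90:290,120:440,::-1],(480,300))]))
E
```

```text
z 0.06949999999999999 [-0.85126664  0.05375229  2.93009635]
disc [496.56441862 281.53093353] [496.70232558 281.10232558] 215
disc [362.34743672 127.08633535] [362.08333333 126.86111111] 36
[np.float64(0.5858929137153366), np.float64(0.21533605590498395), 0.091] [0.58503039 0.21530567 0.09139388]
disc [ 74.05996096 297.00561871] [ 73.63333333 296.86666667] 210
disc [229.39338828 283.85147322] [228.97321429 283.8125    ] 112
[np.float64(0.5616), np.float64(-0.3495), 0.089] [ 0.56108783 -0.34984142  0.08925213]
56.7167
```

View pics/mix2.png

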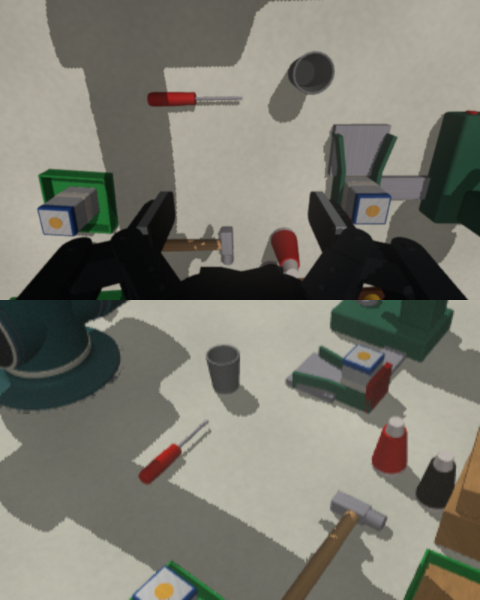

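Both tins are where they belong. The lid in the bay is at 91 mm, so the pan is fully down, and the lid in the tray is at 89 mm, so that tin stands on the tray floor.

```bash
python3 -c "
from cell import robot
print(robot.sign_off())"
```

```text
the job is handed in; nothing more can be done
None
```

The job is handed in at about 57 s: the heavier tin (7.0 N against 3.9 N when lifted) is fully home in the press bay with the pan down, and the lighter tin stands in the green refill tray.

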